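# Engage the wheel drive behind the splash guard with the bent rod

## Robot

A 6-joint arm with a two-finger parallel gripper is mounted at the origin on the work surface. World frame = base frame: x ahead of the robot, y to its left, z up, the work surface at z = 0. Lengths are in m, angles in degrees, forces in N, time in s.
With the tool pointing down it reaches from about 0.325 to 0.75 m from the base axis. Payload 7.6 kg.
Tool frame: the origin (TCP) lies between the finger pads; the fingertips stand 8 mm ahead of it and the grasp point (between the pads) lies 11 mm behind it; z points along the fingers, y is the line along which they close (so a half turn about z gives the same grasp; the last joint's range is limited). The gripper opens to 85 mm and grips with 20 to 120 N. Pads are 22 mm wide; open, the fingers measure 114 mm over their backs; the gripper's body (76 mm by 85 mm) begins 54 mm behind the grasp point. The pads swing forward as they close: fully open they stand 13 mm farther back than shut.
Start: joints at [-69.975, 2.991, 80.254, -0, 96.75, -4.028], TCP at [0.214, -0.479, 0.239] pointing down, gripper open.
Joint ranges: [-166.34, 166.34], [-52.06, 124.39], [6.96, 135.62], [-60.46, 240.46], [14.63, 156.25], [-167.68, 167.68]. Speed limits (degrees/s): [147.25, 147.25, 172.46, 180, 180, 180].

## Interface

Orientations are given as a 3x3 rotation matrix whose columns are the frame's x, y, z axes.
In Python, from station import env, effector, eyes gives the robot as it stands. Calls block until the motion is done:
- env.move_pose(position, orientation): joint-space move of the TCP to a pose.
- env.move_straight(position, rot=None, velocity=0.15, force_limit=None): straight line of the TCP; rot=None keeps the orientation; velocity is the mean speed in m/s. With force_limit (N) it stops when the force on the tool has changed by that much, and returns True; else False.
- env.set_joints(angles): joint-space move.
- effector.release() and effector.close(): open the fingers fully, or close them until they stop; the grip force is fixed at half the most.
- env.sleep(seconds).
- env.ik(position, orientation): joint angles nearest the present ones, or None.
- env.sense(): the state.
- eyes.read_camera(name): name is "side" or "top"; returns a dict with "image" (480x640x3 uint8, red, green, blue), "z_map" (480x640 float32, m along the optical axis (not along the pixel's ray), 0 where there is no reading), "fov_y" (degrees; the focal length in pixels is half the picture's height over the tangent of half this angle, whatever the lens; pixels are square), "cx", "cy" (the principal point, pixels), "k1" (the pictures are not rectified: a ray, as slopes to the right and down, at radius r is drawn at 1 + k1 r^2 times it, then the intrinsics apply), "extrinsics" (4x4, takes a point from camera to world coordinates). Camera axes: x right, y down, z forward; pixel columns grow to the right and rows downward; lengths in m; the calibration is good to about 2 mm. A picture is of the moment at which its call begins.
A pose or a line that the arm cannot do raises env.Unreachable and nothing moves.
- env.hand_in(): hands the job in; it is judged then, once.
The state is a dict: "t": time; "qpos": joint angles; "joint_vel": joint speeds; "tau": joint torques, N m; "eef_pos": TCP position; "ee_rot": TCP orientation; "force": force on the tool from outside, world axes, zero at the start; "ft_torque": the same for the moment, N m; "opening": finger opening in m; "grasp_force": force on a finger pad.
Only numpy, scipy, OpenCV 4.12 (cv2) and the standard library are available. Lean on these libraries where they do the work, as an engineer would, in place of code of your own. Each camera call takes 0.05 s, during which the arm holds its last target. There are 200 camera calls.

## Task

Take the bent rod out of its cradle, reach over the splash guard with it and use its hook to draw the lever with the flat paddle fully home towards the guard; keep it pressed against its stop with about 10 N for about a second so that it engages, never pulling it with more than 20 N and never touching it with the hand. Then lay the rod back in its cradle as it lay at the start, and leave the ball lever, the guard and everything else on the bench alone.

Things in the scene. Friction and masses are not known exactly. Their poses are not given: they have to be found in the camera images.
- guard: Splash guard: an upright grey sheet fixed to the bench, 6 mm thick (x), 360 mm wide (y), rim 111 mm above the bench. Origin on the bench under the middle of the sheet; its x axis points horizontally away from the robot, to the lever boxes behind it. A 30 mm wide foot strip 6 mm high lies behind it.
- paddle_box: White drive box fixed on the bench behind the guard, 110 (x) x 90 (y) x 34 mm high, carrying the paddle lever. Origin under its middle; axes parallel to the guard's, its centre 85 mm behind the guard's sheet and 70 mm to one side of the guard's middle (which side varies). Axis x points away from the guard.
- paddle: The lever to move: stem with an upright black flat paddle, 34 wide (y), 7 thick (x), 52 to 92 mm above the bench. Origin on the bench under it, axes as the box's. Slides along the box's x only: starts at -4 to +43 mm in the box's frame; its hard stop (engaged) is adjustable and hidden inside, anywhere from -2 to -29 mm, at least 25 mm from the start: find it by feel. Slides at about 4 N, stays where left.
- ball_box: A second, identical box beside the first, 140 mm away centre to centre, carrying the ball lever. Not to be used.
- ball: The other lever: a thin stem with a black ball of 28 mm diameter, top 87 mm above the bench. Origin at bench level under the ball. Must stay as it is.
- rod: The bent rod as a whole, 0.13 kg: rectangular wooden handle 150 long x 24 wide (y) x 26 mm high, with an 8 mm steel rod that leaves its front end, runs straight on (+x) and is bent 90 degrees down into a hook. Origin and axes the same as those of point rod_grip.
- rod_grip (a point): Grip point of the rod, half-way up the handle, level with the shaft, about at the balance point. x runs forward along the shaft, z up. The handle reaches from 90 mm behind to 60 mm ahead of it. In the cradle it lies 113 mm above the bench, and the handle is free of the posts from 60 mm behind to 33 mm ahead of it.
- rod_hook (a point): Lower end of the hook: 170 mm ahead of rod_grip (axis of the 8 mm hook) and 85 mm below it. The hook hangs straight down from the shaft.
- cradle: Wooden cradle fixed on the bench: a base and two posts, 14 mm thick, at x = -72 and +45 mm, on whose flat tops, 100 mm above the bench, the rod's handle rests between side lips 34 mm apart that rise to 112 mm. Origin on the bench below where rod_grip lies when the rod is in place (x, y zero); x is the direction in which the hook end points.
- bowl: Loose clay bowl, 100 mm across, 45 mm high, in front of the guard. Origin at the centre of its underside. Bystander.
- trimmer: Loose trimming tool with a wooden handle, 160 mm long, 26 mm high at most, lying in front of the guard. Bystander.
- tin: Loose steel tin, 52 mm across, 70 mm high, behind the guard beside the boxes. Origin under its centre. Bystander.
- mug: Loose clay mug, 80 mm across, 85 mm high. Origin under its centre. Bystander.
- jar: Loose glaze jar, 70 mm across, 100 mm high. Origin under its centre. Bystander.
- puck: Loose disc of dry clay, 80 mm across, 30 mm high. Origin under its centre. Bystander.
Mind the look-alikes: they are no part of the job. What is shaped like the cradle but turquoise is not meant.

How it is judged:
By the outcome, as a careful person would: the job done as asked, in the order asked, and still so for the second after the job is handed in, with the robot touching nothing.
It also fails if it takes over 64 s, if anything falls off the work surface, if the arm or the gripper's body presses on something with over 40 N, if the wrist force passes 120 N, or if a joint passes its speed limit or range.

## Working session

There is one attempt and no reset: what is moved stays moved. The work goes in short steps, each a Python script; the robot and the scene stay as the last script left them, time stands still between calls to the robot, and variables do not carry over. Pictures are saved under pics/ and viewed, at most 10 in all, crops included, and the job is handed in when it is done.

```bash
ls; mkdir -p pics
cat > h.py <<'E'
import numpy as np, cv2
from station import env, effector, eyes
def K(c):
    f=240/np.tan(np.radians(c["fov_y"])/2); return f
def cloud(c):
    f=K(c); v,u=np.mgrid[0:480,0:640].astype(float)
    p=np.stack([u.ravel(),v.ravel()],1)
    s=undist(c,p); z=c["z_map"].reshape(-1,1)
    P=np.hstack([s*z,z]); T=c["extrinsics"]
    return (P@T[:3,:3].T+T[:3,3]).reshape(480,640,3)
def undist(c,p):
    d=(np.asarray(p,float)-[c["cx"],c["cy"]])/K(c); s=d.copy()
    for _ in range(20): s=d/(1+c["k1"]*(s**2).sum(1,keepdims=True))
    return s
def onplane(c,p,z):
    s=undist(c,np.atleast_2d(p)); T=c["extrinsics"]
    r=np.hstack([s,np.ones((len(s),1))])@T[:3,:3].T; o=T[:3,3]
    return o+r*((z-o[2])/r[:,2:])
E
python3 - <<'E'
from h import *
import pickle
for n in("top","side"):
    c=eyes.read_camera(n); pickle.dump(c,open(n+".pkl","wb"))
    cv2.imwrite(f"pics/{n}0.png",c["image"][...,::-1])
    print(n,c["fov_y"],c["cx"],c["cy"],c["k1"],c["extrinsics"].round(3).tolist(),(c["z_map"]==0).mean())
print(env.sense())
E
```

```text
pics
top 51.55281945199985 324.80108070410427 233.66475128091142 -0.004343235168423466 [[0.014, -0.996, 0.089, 0.425], [-1.0, -0.015, -0.01, 0.014], [0.012, -0.089, -0.996, 1.114], [0.0, 0.0, 0.0, 1.0]] 0.004072265625
side 49.91453990586789 317.6130106583471 243.5219890324444 -0.08893825347537411 [[-0.76, -0.304, 0.575, -0.08], [-0.65, 0.373, -0.662, 0.702], [-0.013, -0.877, -0.481, 0.581], [0.0, 0.0, 0.0, 1.0]] 0.0038313802083333333
{'t': 0.1, 'qpos': array([-6.99728778e+01,  3.02556850e+00,  8.03076439e+01,  4.11766066e-03,
        9.67515449e+01, -4.02717619e+00]), 'joint_vel': array([ 0.00415198, -0.01750081, -0.18772943,  0.0648872 ,  0.08203184,
       -0.08059069]), 'tau': array([ 1.24754686e-03, -3.82581890e+01, -3.60985601e+01, -2.78832556e-05,
        4.82206131e-03,  4.96837302e-06]), 'eef_pos': array([ 0.21394427, -0.47913742,  0.23853487]), 'ee_rot': array([[ 9.13156205e-01,  4.07609558e-01, -4.39553140e-04],
       [ 4.07609757e-01, -9.13155127e-01,  1.41428202e-03],
       [ 1.75094666e-04, -1.47062655e-03, -9.99998903e-01]]), 'force': array([ 0.07735285,  0.30622075, -0.53783576]), 'ft_torque': array([-0.01098911,  0.03036745,  0.03347725]), 'grasp_force': 0.0, 'opening': 0.08513874206163428}
```

View pics/top0.png

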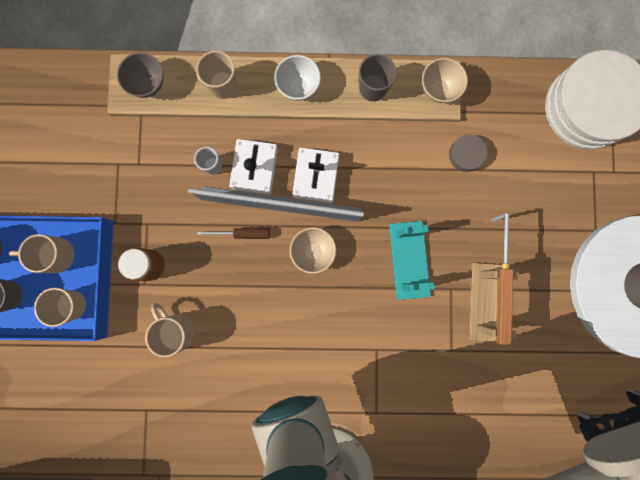

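View pics/side0.png

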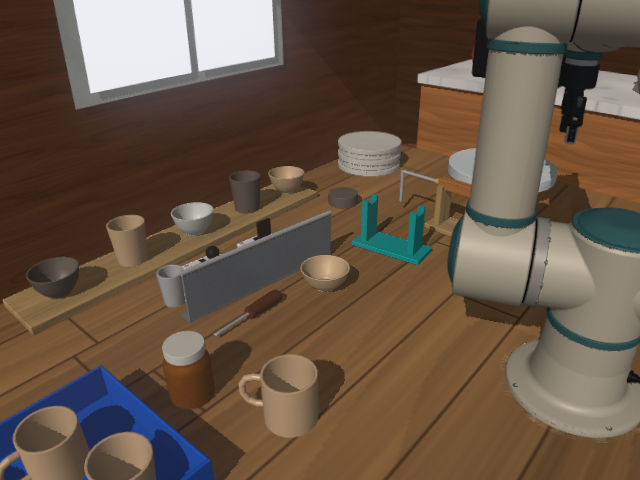

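The top view shows the paddle lever, a flat bar, on the right box at about (316,168). The ball lever is on the left box at (252,163), and the guard rim runs (190,191)–(362,215). The rod, with an orange handle at (505,305), lies in the wooden cradle at (487,303), its hook tip near (493,218). The turquoise cradle at (410,260) is the empty look-alike.

```bash
cat > m.py <<'E'
from h import *
import pickle
c=pickle.load(open("top.pkl","rb")); P=cloud(c); im=c["image"]; hsv=cv2.cvtColor(im,cv2.COLOR_RGB2HSV)
def box(u0,v0,u1,v1):
    m=np.zeros((480,640),bool); m[v0:v1,u0:u1]=1; return m
Z=P[...,2]
def rect(name,m,z):
    m=m.astype(np.uint8); n,l,s,_=cv2.connectedComponentsWithStats(m); m=l==1+np.argmax(s[1:,4])
    v,u=np.nonzero(m); Q=onplane(c,np.stack([u,v],1),z)[:,:2]
    r=cv2.minAreaRect((Q*1000).astype(np.float32)); print(name,m.sum(),"c",np.round(r[0],1),"size",np.round(r[1],1),"ang",round(r[2],2),"zmed",round(float(np.median(Z[m])),4)); return m
rect("handle",box(480,250,530,360)&(Z>.115)&(Z<.14),.126)
rect("shaft",box(485,205,530,262)&(Z>.095)&(Z<.13),.117)
rect("guard",box(180,175,370,225)&(Z>.09)&(Z<.13),.111)
for n,b in(("right",(290,140,345,205)),("left",(228,130,282,196))):
    rect("box "+n,box(*b)&(Z>.025)&(Z<.045)&(im.min(2)>60),.034)
    m=box(*b)&(Z>.06)&(Z<.1); print(n,"paddle z",np.round(np.percentile(Z[m],[50,95]),4)); rect("lever "+n,box(*b)&(Z>.08)&(Z<.1),.092 if n=="right" else .087)
rect("bowl",box(285,220,340,275)&(Z>.03)&(Z<.06),.045)
# cradle base and posts
m=box(465,255,530,350); 
for lo,hi in((.003,.03),(.09,.115)):
    q=m&(Z>lo)&(Z<hi); 
    if q.any(): print(lo,P[q].min(0).round(3),P[q].max(0).round(3),np.median(Z[q]).round(4))
c0=im[125:240,170:540]; 
a=cv2.resize(im[130:225,225:385],(640,380),interpolation=cv2.INTER_CUBIC); b=cv2.resize(im[205:355,440:560],(304,380),interpolation=cv2.INTER_CUBIC)
cv2.imwrite("pics/crop1.png",cv2.resize(np.hstack([a,b]),(800,322))[...,::-1])
E
python3 m.py
```

```text
handle 1114 c [ 392.7 -355. ] size [ 28.  185.8] ang 87.43 zmed 0.1259
shaft 214 c [ 512.6 -360.4] size [12.2 97.8] ang 88.92 zmed 0.1165
guard 880 c [577.3 106.5] size [358.9  10.6] ang 83.03 zmed 0.1103
box right 1807 c [652.9  26.5] size [ 89.7 111. ] ang 83.07 zmed 0.0342
right paddle z [0.0896 0.0942]
lever right 69 c [660.5  25.5] size [32.5  9.3] ang 82.69 zmed 0.0914
box left 1798 c [669.4 164.8] size [ 90.7 111.7] ang 82.96 zmed 0.0342
left paddle z [0.0831 0.0884]
lever left 103 c [662.6 166.1] size [21.3 23.1] ang 0.96 zmed 0.0845
bowl 554 c [484.4  29.4] size [94.8 96.9] ang 0.88 zmed 0.0421
0.003 [ 0.273 -0.456  0.003] [ 0.482 -0.31   0.03 ] 0.0121
0.09 [ 0.302 -0.386  0.09 ] [ 0.466 -0.33   0.115] 0.1105
```

View pics/crop1.png

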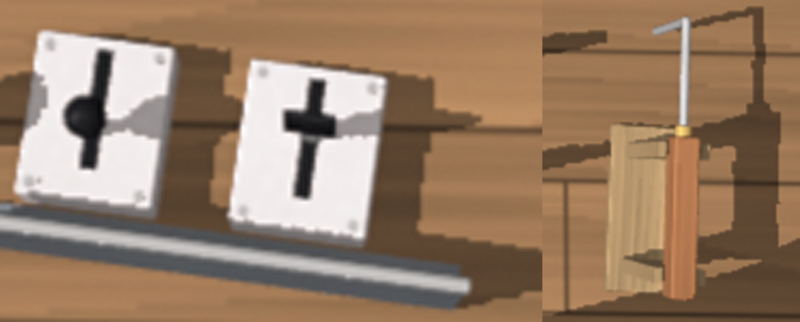

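The crop confirms it: the paddle is on the right box and the rod is in the wooden cradle. Next I refine the rod axis and pick it up.

```bash
cat >> m.py <<'E'
print('---')
h,s,v=[hsv[...,i].astype(int) for i in range(3)]
print(hsv[305,505],hsv[280,480])
m=box(485,255,525,350)&(Z>.118)&(Z<.135)
rect("handle2",m,.126)
w=box(465,255,530,350)&(Z>.116)&(s>135)
m3=rect("handle3",w,.126)
vv,uu=np.nonzero(box(485,205,530,350)&(Z>.108)&(Z<.135)&((s>135)|(np.arange(480)[:,None]<262)))
for r in range(212,348,8):
    k=uu[vv==r]
    if len(k): a=onplane(c,[[k.min()-.5,r],[k.max()+.5,r]],.126 if r>266 else .117); print(r,a[:,:2].round(4).tolist(),end=' ')
E
python3 m.py | sed -n '/---/,$p'
```

```text
---
[ 12 142 185] [ 17 101 181]
handle2 1026 c [ 383.7 -355.3] size [ 26.6 167.8] ang 87.48 zmed 0.1262
handle3 1031 c [ 378.8 -354.1] size [ 28.  157.9] ang 87.63 zmed 0.1262
220 [[0.5469, -0.36], [0.547, -0.3682]] 228 [[0.5306, -0.3577], [0.5307, -0.3679]] 236 [[0.5143, -0.3574], [0.5144, -0.3655]] 244 [[0.4981, -0.3571], [0.4982, -0.3652]] 252 [[0.4819, -0.3568], [0.482, -0.3649]] 260 [[0.4658, -0.3565], [0.4659, -0.3646]] 268 [[0.4494, -0.3489], [0.4496, -0.3629]] 276 [[0.4334, -0.3426], [0.4338, -0.3706]] 284 [[0.4175, -0.3403], [0.4179, -0.3703]] 292 [[0.4017, -0.3401], [0.4021, -0.37]] 300 [[0.386, -0.3398], [0.3863, -0.3677]] 308 [[0.3702, -0.3396], [0.3706, -0.3674]] 316 [[0.3545, -0.3373], [0.3549, -0.3671]] 324 [[0.3389, -0.3371], [0.3393, -0.3668]] 332 [[0.3233, -0.3368], [0.3237, -0.3665]] 340 [[0.3078, -0.3346], [0.3081, -0.3643]]
```

```bash
cat >> h.py <<'E'
def R(yaw):
    a=np.radians(yaw); s,c=np.sin(a),np.cos(a)
    return np.array([[c,s,0],[s,-c,0],[0,0,-1.]])
G=np.array([.390,-.3572,.113]); YAW0=-2.4; OFF=np.array([0,0,-.011])   # rod grip in cradle
def st(m=""):
    s=env.sense(); print(m,"t",round(s["t"],2),"p",s["eef_pos"].round(4),"F",s["force"].round(1),"T",s["ft_torque"].round(2),"op",round(s["opening"],4),"g",round(s["grasp_force"],1)); return s
def snap(n,f):
    c=eyes.read_camera(n); cv2.imwrite(f"pics/{f}.png",c["image"][...,::-1]); return c
E
python3 - <<'E'
from h import *
print(env.ik(G+OFF,R(YAW0)), env.ik([.51,.043,.12],R(-7)))
env.move_pose(G+OFF+[0,0,.1],R(YAW0)); st()
print(env.move_straight(G+OFF,velocity=.08,force_limit=12)); st()
effector.close(); st("closed")
env.move_straight(G+OFF+[0,0,.005],velocity=.03); st()
env.move_straight(G+OFF+[0,0,.14],velocity=.15); st("up")
import pickle
c=snap("top","top1"); pickle.dump(c,open("top1.pkl","wb")); c=snap("side","side1"); pickle.dump(c,open("side1.pkl","wb"))
cv2.imwrite("pics/side1c.png",cv2.resize(c["image"][60:260,340:600],(780,600))[...,::-1])
E
```

```text
[-4.64874291e+01  8.71818771e+00  9.00775382e+01 -2.54444375e-14
  8.12042741e+01  4.59125709e+01] [ 6.84973563e-01  5.01376870e+00  9.19470417e+01 -2.54444375e-14
  8.30391896e+01  9.76849736e+01]
 t 0.97 p [ 0.3896 -0.3577  0.2021] F [ 0.3 -0.2 -0.1] T [0.05 0.05 0.03] op 0.0851 g 0.0
False
 t 2.38 p [ 0.3903 -0.3575  0.1027] F [-0.1 -0.6  0.1] T [ 0.   -0.04 -0.  ] op 0.0855 g 0.0
closed t 2.97 p [ 0.3901 -0.3573  0.1022] F [ 0.  -0.4  2.1] T [ 0.02  0.04 -0.01] op 0.0233 g 59.5
 t 3.28 p [ 0.39   -0.3572  0.1071] F [ 0.2  0.7 -0.8] T [-0.    0.04  0.04] op 0.0232 g 59.1
up t 4.33 p [ 0.3897 -0.3569  0.2407] F [-0.2  0.1 -2.1] T [-0.   -0.01  0.05] op 0.0232 g 59.1
```

View pics/side1c.png

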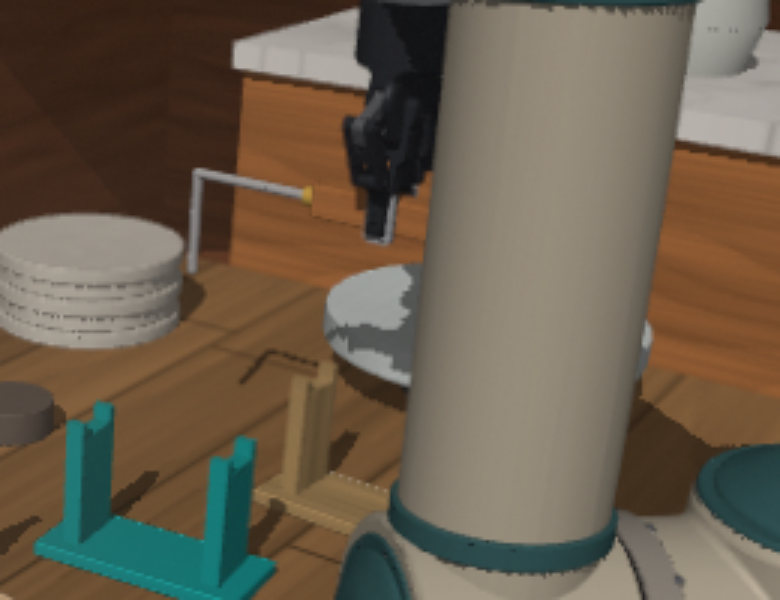

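View pics/top1.png

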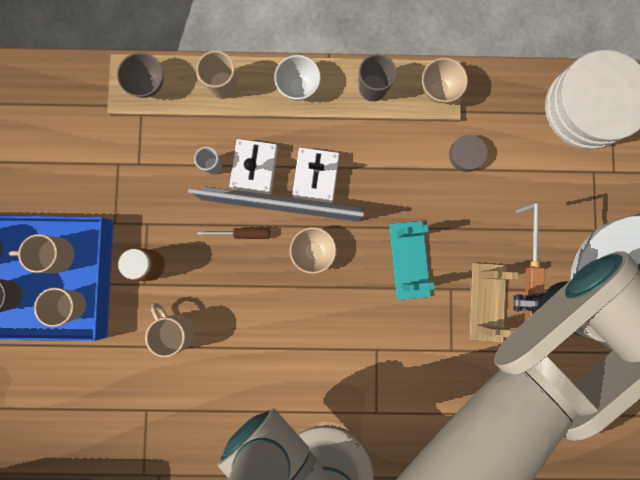

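The rod is held level and the hook hangs straight down, with the tip at about (404,150) in the side view and (517,212) in the top view. I check where the hook really is against the calibration, then carry it over the guard.

```bash
cat >> h.py <<'E'
B=np.array([.6531,.0266]); YB=-7.0; gx=np.array([np.cos(np.radians(YB)),np.sin(np.radians(YB))])
def tcp(hx,hz,dy=0.):
    "TCP for hook axis at box-x hx, hook end at height hz"
    p=B+gx*(hx-.170)+np.array([-gx[1],gx[0]])*dy
    return np.array([*p,hz+.085-.011])
E
python3 - <<'E'
from h import *
import pickle
c=pickle.load(open("top1.pkl","rb")); s=pickle.load(open("side1.pkl","rb"))
print("bend expected",G[:2]+[.17*np.cos(np.radians(2.4)),-.17*np.sin(np.radians(2.4))],.252)
print(onplane(c,[[537,204],[517,212]],.256)[0],onplane(c,[[517,212]],.167),onplane(s,[[404.3,150]],.167),onplane(s,[[405.7,117]],.252))
env.move_pose(tcp(.033,.160)-[.12*gx[0],.12*gx[1],0],R(YB)); st()   # hook still before guard
env.move_straight(tcp(.033,.160),velocity=.15); st()
c=snap("top","top2"); a=snap("side","side2")
x=cv2.resize(c["image"][110:260,220:380],(640,600)); cv2.imwrite("pics/top2c.png",x[...,::-1])
E
```

```text
bend expected [ 0.55985088 -0.36431886] 0.252
[ 0.55898827 -0.3655991   0.256     ] [[ 0.55670526 -0.36577666  0.167     ]] [[ 0.56302303 -0.37342943  0.167     ]] [[ 0.56170542 -0.36782234  0.252     ]]
 t 5.97 p [0.3983 0.0574 0.234 ] F [ 0.6 -0.6 -1.1] T [-0.06 -0.01 -0.04] op 0.0234 g 59.1
 t 6.92 p [0.5168 0.0432 0.2339] F [-0.6  0.1 -0.6] T [-0.   -0.01 -0.02] op 0.0235 g 59.1
```

View pics/top2c.png

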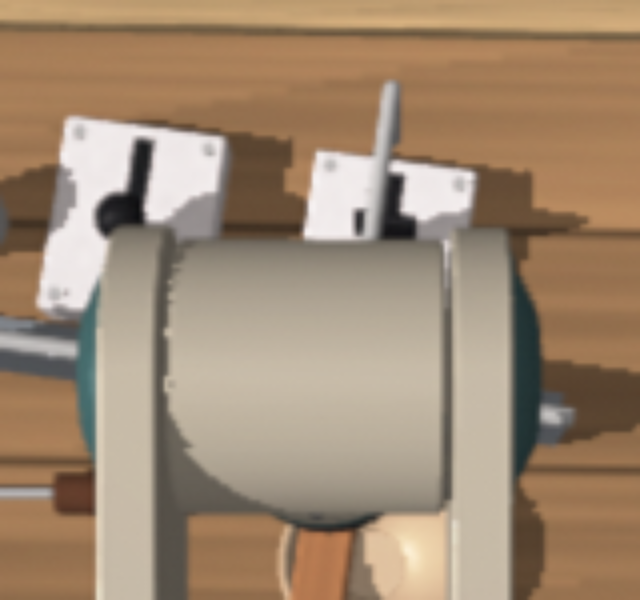

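View pics/side2.png

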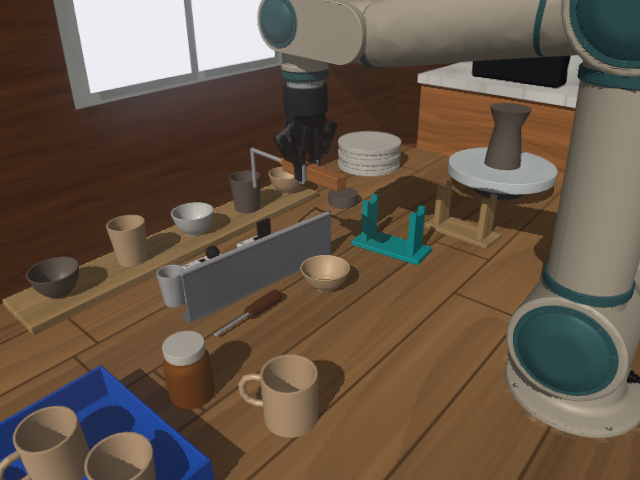

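Both views show the hook above the right box and beyond the paddle, clear of the guard rim. Next I lower it and pull gently.

```bash
cat > pull.py <<'E'
from h import *
g3=np.array([*gx,0])
def f():
    a=[]
    for _ in range(3): a.append(env.sense()["force"]@g3); env.sleep(.02)
    return np.mean(a)
print(onplane(eyes.read_camera("top"),[[317.5,131.3]],.249))
print("blocked",env.move_straight(tcp(.033,.047),velocity=.1,force_limit=6)); st()
if env.sense()["eef_pos"][2]>.124: raise SystemExit
f0=f(); print("f0",f0)
env.move_straight(tcp(.020,.047),velocity=.06); print(f()-f0)
print(env.move_straight(tcp(-.006,.047),velocity=.02,force_limit=12)); print(f()-f0); st()
print(env.move_straight(tcp(-.035,.047),velocity=.006,force_limit=4.5)); print(f()-f0); s=st()
print("hook box x",(s["eef_pos"][:2]-B)@gx+.17, "f0",f0)
E
python3 pull.py
```

```text
[[0.68452426 0.02113873 0.249     ]]
blocked False
 t 8.35 p [0.5176 0.0433 0.1218] F [ 0.4 -0.  -1.3] T [ 0.05 -0.03 -0.06] op 0.0231 g 59.1
f0 -0.05720779384517768
0.21517080896892715
False
3.314675878342771
 t 10.32 p [0.4784 0.048  0.121 ] F [ 2.6 -0.8 -2.9] T [-0.08 -0.34 -0.07] op 0.0232 g 58.9
True
2.6152215523138924
 t 12.49 p [0.4684 0.0492 0.1204] F [ 2.1 -0.4  0.3] T [-0.04 -0.46  0.02] op 0.0231 g 59.3
hook box x -0.016104908391108563 f0 -0.05720779384517768
```

```bash
cat > creep.py <<'E'
from h import *
g3=np.array([*gx,0]); f0=-.06
def f():
    return np.mean([(env.sleep(.02),env.sense()["force"]@g3)[1] for _ in range(4)])-f0
s=env.sense(); hx=(s["eef_pos"][:2]-B)@gx+.17
for i in range(25):
    hx-=.001; env.move_straight(tcp(hx,.047),velocity=.01); F=f(); p=env.sense()
    print(round(hx*1000,1),round(((p["eef_pos"][:2]-B)@gx+.17)*1000,1),round(F,1),round(p["ft_torque"][1],2),round(p["t"],1))
    if F>7.5: break
E
python3 creep.py
```

```text
-17.1 -16.2 10.5 -1.42 12.8
```

The stop is found and the pull is about 10 N. I hold it there and regulate.

```bash
cat > hold.py <<'E'
from h import *
g3=np.array([*gx,0]); f0=-.06; hx=-.0171
for i in range(14):
    F=np.mean([(env.sleep(.03),env.sense()["force"]@g3)[1] for _ in range(3)])-f0
    print(round(F,1),end=' ')
    if abs(F-10)>1.3:
        hx+=np.clip((F-10)*.00008,-.0003,.0003); env.move_straight(tcp(hx,.047),velocity=.01)
st(); print(hx)
import pickle
c=snap("top","top3"); s=snap("side","side3"); pickle.dump((c,s),open("h3.pkl","wb"))
cv2.imwrite("pics/mix3.png",cv2.resize(s["image"][100:300,160:380],(660,600))[...,::-1])
E
python3 hold.py
```

```text
10.0 10.3 10.9 10.4 10.4 10.9 10.6 9.8 10.6 10.6 10.5 10.4 10.1 10.8  t 14.25 p [0.4682 0.0493 0.1209] F [10.3 -0.7 -6.4] T [-0.09 -1.4   0.02] op 0.0231 g 59.1
-0.0171
```

View pics/mix3.png

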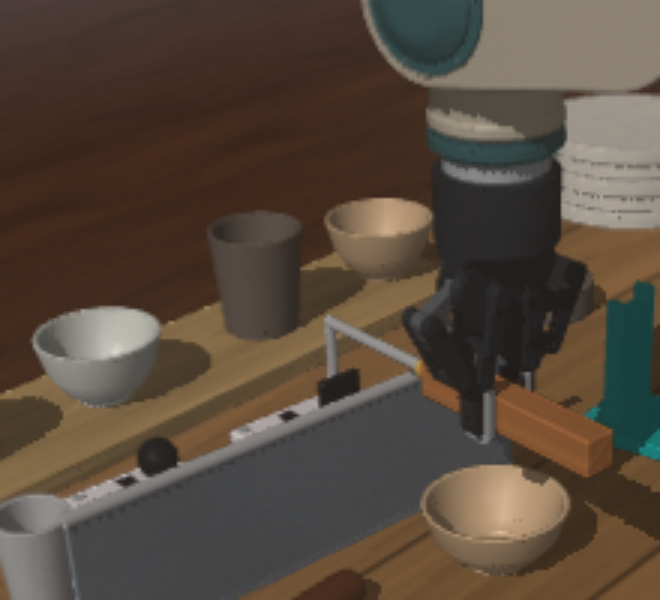

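The hold was steady at 10–11 N for about 1.7 s. The hook is behind the paddle, which stands close to the guard, and nothing else is touched. Now I back off, raise and retreat.

Run:
```python
from h import *
import pickle
env.move_straight(tcp(.004,.047),velocity=.05); st("free")
env.move_straight(tcp(.006,.160),velocity=.12); st("up")
env.move_straight(tcp(-.19,.160),velocity=.2); st("back")
T=G+OFF+[0,0,.14]
env.move_pose(T,R(YAW0)); st("over cradle")
c=snap("top","top4"); s=snap("side","side4"); pickle.dump((c,s),open("h4.pkl","wb"))
P=cloud(c); Z=P[...,2]; m=np.zeros((480,640),bool); m[140:205,290:345]=1; m&=(Z>.08)&(Z<.1)
v,u=np.nonzero(m); q=onplane(c,np.stack([u,v],1),.092)[:,:2]; r=cv2.minAreaRect((q*1000).astype(np.float32)); print(r,"box x",(np.array(r[0])/1000-B)@gx)
a=cv2.resize(c["image"][130:345,220:570],(480,295)); b=cv2.resize(s["image"][60:260,340:600],(384,295))
cv2.imwrite("pics/mix4.png",cv2.resize(np.hstack([a,b]),(800,273))[...,::-1])
```

```text
free t 14.93 p [0.4882 0.0469 0.1208] F [ 0.5  0.2 -2.7] T [-0.04 -0.02 -0.05] op 0.023 g 59.7
up t 16.02 p [0.4899 0.0466 0.233 ] F [-0.6  0.6 -1.4] T [-0.01  0.04 -0.  ] op 0.0231 g 59.8
back t 17.15 p [0.2961 0.0704 0.2338] F [-0.3 -1.2 -2.5] T [-0.04  0.    0.02] op 0.0235 g 59.8
over cradle t 18.76 p [ 0.3905 -0.3564  0.2423] F [-0.3  0.6 -1.6] T [-0.03  0.03 -0.01] op 0.0231 g 59.9
((627.8857421875, 29.214149475097656), (32.45368576049805, 8.963829040527344), 82.69703674316406) box x -0.025344899238382047
```

View pics/mix4.png

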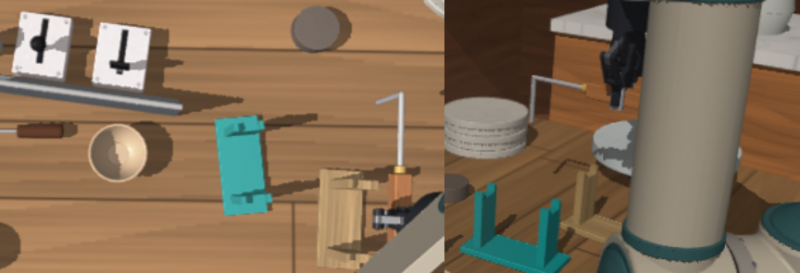

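The paddle has stayed home, about 33 mm from where it started, and the rod is still level as before. I put it back now.

Run:
```python
from h import *
import pickle
T=G+OFF
print(env.move_straight(T+[0,0,.02],velocity=.12,force_limit=12))
print(env.move_straight(T+[0,0,.0005],velocity=.03,force_limit=5)); st("down")
effector.release(); env.sleep(.3); st("open")
env.move_straight(T+[0,0,.1],velocity=.12); env.move_pose([.214,-.479,.239],R(24)); st()
env.set_joints([-69.975,2.991,80.254,0,96.75,-4.028]); env.sleep(.3)
o=pickle.load(open("top.pkl","rb")); n=snap("top","top5")
d=cv2.absdiff(o["image"],n["image"]).max(2)>40
k,l,s,ce=cv2.connectedComponentsWithStats(d.astype(np.uint8))
for i in range(1,k):
    if s[i,4]>4: print(s[i],ce[i].round())
cv2.imwrite("pics/fin.png",np.hstack([cv2.resize(x["image"][195:355,450:560],(390,567)) for x in(o,n)])[...,::-1]); st()
```

```text
False
True
down t 20.65 p [ 0.3897 -0.357   0.1022] F [ 0.1 -0.2  4.7] T [-0.04 -0.08 -0.  ] op 0.0232 g 60.6
open t 21.57 p [ 0.3892 -0.3564  0.1013] F [0.2 1.  0.3] T [-0.04 -0.01 -0.03] op 0.0852 g 0.0
 t 23.44 p [ 0.2145 -0.4785  0.2383] F [-0.   0.3  0.6] T [ 0.01  0.02 -0.04] op 0.0854 g 0.0
[308 162   7   8  51] [311. 165.]
[315 162  23  10 135] [327. 167.]
[352 162  15   7  71] [358. 165.]
[306 177  30   9 180] [321. 181.]
[350 176  15   7  74] [356. 179.]
[542 232   2   3   6] [542. 233.]
 t 24.04 p [ 0.2141 -0.4794  0.2393] F [-0.3 -0.2  0.3] T [-0.05 -0.02 -0.03] op 0.0859 g 0.0
```

View pics/fin.png

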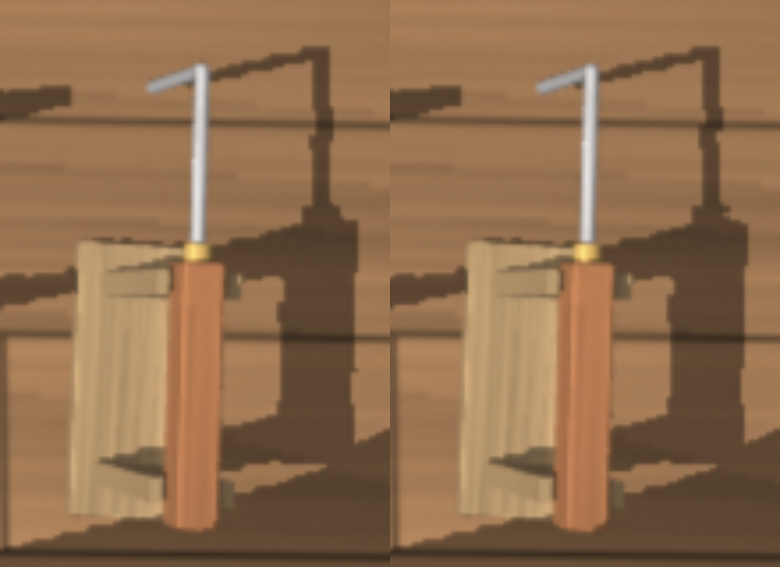

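The rod lies as it did at the start, and the only differences between the pictures are the paddle and its shadow.

```bash
python3 -c "
from h import *
print(env.hand_in())"
```

```text
the job is handed in; nothing more can be done
None
```

The job is handed in, at about 24 s on the robot's clock: the paddle lever was drawn to its stop and held there at about 10–11 N for about 1.7 s, the rod is back in its cradle as it lay, and the before-and-after top views show nothing else moved.

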